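# Draw a hook rail into its wall bracket with a taper pin

## Robot

A 6-joint arm with a two-finger parallel gripper is mounted at the origin on the work surface. World frame = base frame: x ahead of the robot, y to its left, z up, the work surface at z = 0. Lengths are in m, angles in rad, forces in N, time in s.
With the tool pointing down it reaches from about 0.425 to 0.95 m from the base axis. Payload 3.5 kg.
Tool frame: the origin (TCP) lies at the very end of the fingers, on their centre line; the grasp point (between the pads) lies 19 mm behind it; z points along the fingers, y is the direction in which the jaws open and shut (so a half turn about z gives the same grasp; the last joint's range is limited). The gripper opens to 85 mm and grips with 20 to 120 N. Pads are 22 mm wide; open, the fingers measure 114 mm over their backs; the gripper's body (76 mm by 85 mm) begins 54 mm behind the grasp point. The pads swing forward as they close: fully open they stand 13 mm farther back than shut.
Start: joints at [-1.323, 0.286, 1.577, -0, 1.279, -0.15], TCP at [0.262, -0.622, 0.231] pointing down, gripper open.
Joint ranges: [-2.77, 2.77], [-0.9, 2.22], [0.21, 2.48], [-1.53, 4.67], [0.24, 2.81], [-2.84, 2.84]. Speed limits (rad/s): [2.79, 2.79, 3.14, 3.14, 3.14, 3.14].

## Interface

Orientations are given as a unit quaternion [x, y, z, w].
In Python, from plant import ctrl, imaging gives the robot as it stands.
- The arm moves only by the shell command python3 -m creep 'ROWS' [OPENING] [FORCE]. ROWS is JSON, one flat list of numbers, 4 for each row, row after row: the shift along the tool's x, y, z in units of 25 mm (1.0 is 25 mm), then the turn about the tool's z in units of 5 degrees (1.0 is 5 degrees). A call has 1 to 20 rows; each row is the pose to reach, as a shift and turn from the pose commanded when the call began, along the tool's axes at that moment; what a row does not reach only later rows make up. A row lasts 1/12 s, in which the tool goes at most 41.7 mm and 7.16 degrees, less where a joint would pass 70% of its speed; a pose out of reach is approached as far as the arm can. A call with a gripper value outside its range is refused whole. OPENING is the closure in counts, from 0 (fully open) to 255 (shut), set as the call begins (- or left out, the last holds). The fingers move at their own pace and stop on an object; FORCE is the grip in N (left out, the last holds). Time passes only in rows, so rows that repeat a pose let the fingers close. It gives the time, the measured TCP pose, the force and the opening at its end, in the units of the state.
- ctrl.get_state(): the state, without advancing time (a new reading comes with each control period).
- imaging.read_camera(name): name is "side" or "top"; returns the picture (400x640x3 uint8, red, green, blue); there is no depth.
- imaging.camera_info(name): a dict with "intrinsics" (3x3 intrinsics, pixels), "distortion" ([k1, k2, p1, p2, k3] as OpenCV has them; the pictures are not rectified), "origin" and "attitude" of the camera in the world. Camera axes: x right, y down, z forward; pixel columns grow to the right and rows downward; lengths in m; the calibration is good to about 2 mm. A picture is of the moment at which its call begins. camera_info takes no time and is no camera call.
- ctrl.sign_off(): hands the job in, once; it reports no verdict.
Trained networks look in the newest picture that a camera, given by its name, has taken for a name from the list of things; names that differ only in an ending like _2 or _b are one class to them, and where a whole thing is asked for, a point or a joint stands for the part that bears it (a point fixed in the world has none). Each returns a list of dicts, best first, with "p" (0 to 1); they miss things now and then, are a little off and sometimes report something else, mostly with a low value. They report only what shows in the picture. A call takes as long as a camera call. They do not tell look-alikes from the thing itself.
- imaging.silhouettes(camera, name): "mask" (400x640 bool, what is visible of it) and "uv" ([column, row] in pixels, amid what is visible of it).
The state is a dict: "time": time; "qpos": joint angles; "dq": joint speeds; "joint_efforts": joint torques, N m; "eef_pos": TCP position; "tcp_rot": TCP orientation; "contact_force": force on the tool from outside, world axes, zero at the start; "wrist_torque": the same for the moment, N m; "opening": opening from 0.0 (shut) to 1.0 (fully open).
Only numpy, scipy, OpenCV 4.12 (cv2) and the standard library are available. Lean on these libraries where they do the work, as an engineer would, in place of code of your own. Each camera call takes 0.05 s, during which the arm holds its last target.

## Task

Take the steel taper pin out of the wooden stand and ease it, nose down, through the open end bracket of the hook rail so that it draws the rail's end into line and sits fully home, its collar flat on the bracket. Use steady hand pressure and feel your way: the screws only hold in laminate, so never force or ram the pin. Leave the pin in place and everything else on the shelf where it is.

Things in the scene. Friction and masses are not known exactly. Their poses are not given: they have to be found in the camera images.
- pin: Steel taper pin, standing nose down in one of the stand's holes. Origin on its axis at the underside of its collar, z up the axis. Above it: collar 26 mm across, 4 mm thick, then a knurled head 18 mm across that ends 40 mm above the origin (grip it there). Below: parallel shank 14 mm across for 22 mm, then a 33 mm taper down to a rounded 7 mm nose. 100 to 165 g.
- pin_tip (a point): The pin's nose, on its axis, 56 mm below the pin's origin.
- stand: Fixed beech block 56 x 130 x 66 mm (x, y, z), origin under its centre. Two round holes 16 mm across and 60 mm deep in its top, at y = -40 and +40 mm: one holds the pin (collar on the wood), the other the screwdriver.
- wall: Fixed low white laminate end wall of the shelf, 24 mm thick (x), 360 mm long (y), 154 mm high, origin under its centre; x into the wall, y along it. Its -x face carries the stainless hook rail on two brackets, near y = -120 mm (already pinned) and near y = +120 mm (open: the one to pin). Base plates 44 mm wide, tops 139 mm up. Screwed into laminate only: keep the push under about 15 N.
- hole_mark (a point): Where the open bracket's hole was meant to be: on the upper face of its upper lug, 120 mm above the shelf, 48 mm out from the wall's face; axes as the wall's. Brackets and rail were screwed on by hand through slots: the real hole lies up to 12 mm either way along y from here (true in x, z). Two level lugs, 44 mm wide, 5 mm thick, tops 120 and 105 mm up, share the vertical 15 mm hole; free below.
- rail (a joint): Swing of the hook rail (12 mm bar, four hooks) about its pinned end, rad; 0 in line, positive away from the wall. 240 mm from the pivot its eye, 34 mm square, 6 mm thick, top 113 mm up, 15 mm hole, lies between the lugs, 4.5 to 6 mm too far out: the bar is a little bowed and springs out (1 N/mm and 2 N friction, at the eye); the pin's shank draws it in.
- driver: Stubby screwdriver standing in the stand's other hole, black handle 26 mm across and 55 mm tall (it tops out at 121 mm above the shelf), origin at the handle's underside. Bystander.
- power_bank: Matte black power bank, 70 x 140 x 16 mm, origin under its centre. Bystander.
- earbud_case: Glossy white earbud case, 48 x 60 x 24 mm, origin under its centre. Bystander.
- keys: Steel key ring with two keys, lying flat, 75 mm long, origin at the ring's centre. Bystander.
- coin_dish: Grey ceramic coin dish, 110 mm across, 24 mm high, origin under its centre. Bystander.
- flashlight: Aluminium flashlight, lying, 96 mm long (x), 25 mm thick, origin under its middle. Bystander.
- level: Aluminium spirit level, 22 x 200 x 40 mm, origin under its centre. Bystander.
Not all that is in view belongs to the job. Leave any blue or orange look-alike of the pin alone.

How it is judged:
On the way, in this order (a step that is already met when the one before it is completed fails the run):
1. the pin is lifted clear of the stand (height (world z) of pin_tip above 0.085 m), for 0.2 s.
2. its nose is down through the upper lug and into the rail's eye (z of pin_tip in the frame of hole_mark below -0.012 m and horizontal distance between pin_tip and hole_mark below 0.02 m), for 0.1 s.
At the end, for the whole second after the job is handed in: The pin stands released and at rest in the open bracket, upright within 0.06 rad, its collar within 1.5 mm of the upper lug, and the rail is drawn into line within 0.009 rad (about 2 mm at its eye) (z of pin in the frame of hole_mark between -0.003 and 0.0015 m and x of pin in the frame of hole_mark between -0.0025 and 0.0025 m and y of pin in the frame of hole_mark between -0.015 and 0.015 m and angle between pin's own z axis and vertical below 0.06 rad and value of joint rail between -0.009 and 0.009 rad and linear speed of pin below 0.01 m/s); the robot touches nothing.
It fails at once if the pin is forced: more than 40 N between it and the bracket and rail (contact force between pin and wall above 40 N).
It fails at once if another thing on the shelf is shifted by more than 25 mm (distance of any of driver, power_bank, earbud_case, keys, coin_dish, flashlight, level from where it was at the start of the episode above 0.025 m).
It also fails if it takes over 72 s, if anything falls off the work surface, if the arm or the gripper's body presses on something with over 40 N, if the wrist force passes 120 N, or if a joint passes its speed limit or range.

## Working session

There is one attempt and no reset: what is moved stays moved. The work goes in short steps, Python scripts to look and compute and a shell command to move; the robot and the scene stay as the last step left them, time stands still between calls to the robot, and variables do not carry over. Pictures are saved under pics/ and viewed, and the job is handed in when it is done.

```bash
ls; mkdir -p pics
python3 - <<'E'
from plant import ctrl, imaging
import cv2
s=ctrl.get_state();print(s)
for n in ("side","top"):
    i=imaging.camera_info(n);print(n,i)
    im=imaging.read_camera(n);cv2.imwrite(f"pics/{n}0.png",im[:,:,::-1])
E
```

```text
pics
{'time': 0.0, 'qpos': array([-1.32300303e+00,  2.87182260e-01,  1.57816645e+00, -1.30358958e-05,
        1.27858208e+00, -1.49975441e-01]), 'dq': array([ 0.00099156, -0.00033913, -0.00171645, -0.0014235 , -0.00126509,
       -0.0009595 ]), 'joint_efforts': array([-2.44039247e-04, -4.05981517e+01, -2.92625999e+01, -1.30443191e-04,
        5.88085939e-03,  5.96388261e-06]), 'eef_pos': array([ 0.26134829, -0.62164853,  0.22994181]), 'tcp_rot': array([ 9.80286568e-01,  1.97577525e-01, -6.33870804e-05, -1.16736564e-03]), 'contact_force': array([-0.79055315, -0.34711436,  0.19773988]), 'wrist_torque': array([-0.03017624, -0.00287752, -0.0110277 ]), 'opening': 1.0034482154257358}
side {'intrinsics': array([[422.63628814,   0.        , 327.63411004],
       [  0.        , 422.63628814, 199.38178717],
       [  0.        ,   0.        ,   1.        ]]), 'distortion': array([0.02782556, 0.        , 0.        , 0.        , 0.        ]), 'origin': array([0.2809245 , 0.49285631, 0.63090302]), 'attitude': array([-0.25831519,  0.87307179, -0.39379402,  0.12627422])}
top {'intrinsics': array([[391.1475826 ,   0.        , 311.70446656],
       [  0.        , 391.1475826 , 204.27722779],
       [  0.        ,   0.        ,   1.        ]]), 'distortion': array([-0.0556785,  0.       ,  0.       ,  0.       ,  0.       ]), 'origin': array([0.53078633, 0.00762322, 0.9271671 ]), 'attitude': array([ 0.71588907, -0.69573826,  0.05286523, -0.0256198 ])}
```

View pics/side0.png

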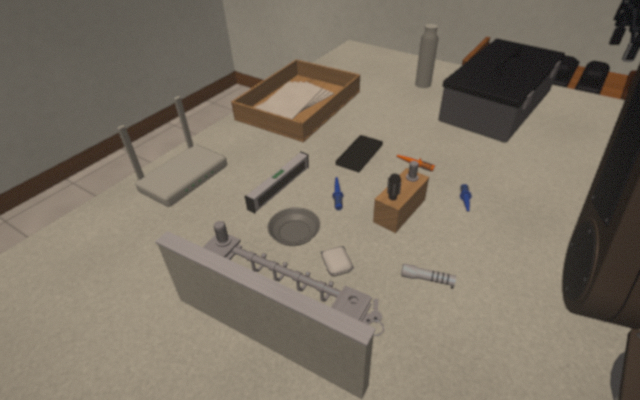

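View pics/top0.png

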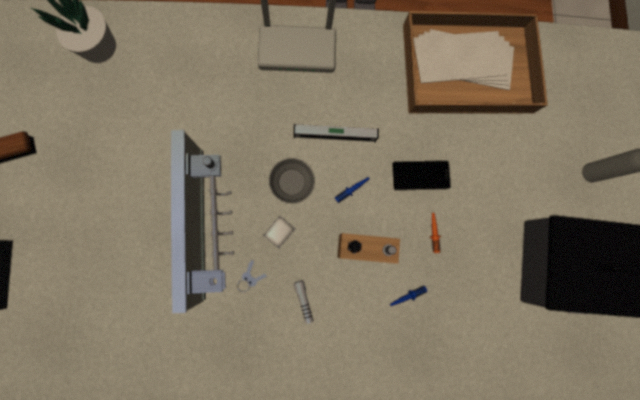

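```bash
cat > h.py <<'E'
import numpy as np, cv2
from scipy.spatial.transform import Rotation as R
from plant import ctrl, imaging
I={n:imaging.camera_info(n) for n in("side","top")}
def ray(n,uv):
    i=I[n];p=cv2.undistortPoints(np.array([[uv]],float),i["intrinsics"],i["distortion"])[0,0]
    return i["origin"],R.from_quat(i["attitude"]).apply([p[0],p[1],1])
def onz(n,uv,z):
    o,d=ray(n,uv);return o+d*(z-o[2])/d[2]
def proj(n,P):
    i=I[n];P=np.atleast_2d(P).astype(float);c=R.from_quat(i["attitude"]).inv().apply(P-i["origin"])
    return cv2.projectPoints(c,np.zeros(3),np.zeros(3),i["intrinsics"],i["distortion"])[0][:,0]
def tri(uva,uvb):
    (o1,d1),(o2,d2)=ray("side",uva),ray("top",uvb)
    A=np.c_[d1,-d2];t=np.linalg.lstsq(A,o2-o1,rcond=None)[0]
    a=o1+d1*t[0];b=o2+d2*t[1];return (a+b)/2,np.linalg.norm(a-b)
E
python3 - <<'E'
from h import *
for n in("side","top"):
    im=imaging.read_camera(n)
    for t in("pin","stand","wall","driver"):
        for k,r in enumerate(imaging.silhouettes(n,t)[:3]):
            m=r["mask"];ys,xs=np.where(m);print(n,t,round(r["p"],2),np.round(r["uv"],1),m.sum(),xs.min(),xs.max(),ys.min(),ys.max())
            np.save(f"m_{n}_{t}_{k}.npy",m)
im=cv2.imread("pics/top0.png");a=cv2.resize(im[120:320,160:260],None,fx=3,fy=3,interpolation=cv2.INTER_CUBIC)
b=cv2.resize(im[220:280,330:410],None,fx=5,fy=5,interpolation=cv2.INTER_CUBIC)
c=np.zeros((600,720,3),np.uint8);c[:600,:300]=a;c[:300,310:710]=b
cv2.imwrite("pics/topz.png",c)
im=cv2.imread("pics/side0.png");
a=cv2.resize(im[210:390,150:400],None,fx=3,fy=3,interpolation=cv2.INTER_CUBIC);cv2.imwrite("pics/sidez.png",a)
E
```

```text
side pin 0.73 [412.9 176.8] 207 406 417 160 181
side pin 0.73 [418.3 164.4] 229 397 434 155 172
side pin 0.73 [335.3 197.6] 231 333 342 178 210
side stand 0.62 [400.3 205.5] 1884 373 428 170 232
side driver 0.79 [396.1 186.3] 326 386 400 174 200
side driver 0.7 [274.4 304.7] 17136 156 373 221 398
top pin 0.68 [410.8 295.5] 266 390 426 286 305
top pin 0.58 [437.4 236. ] 179 432 438 216 251
top pin 0.58 [350.4 189.9] 255 335 368 177 202
top stand 0.68 [368.4 248.5] 1340 337 399 234 264
top wall 0.87 [195.3 223.8] 7274 171 232 130 313
top driver 0.63 [350.2 246.8] 188 347 362 239 254
```

View pics/topz.png

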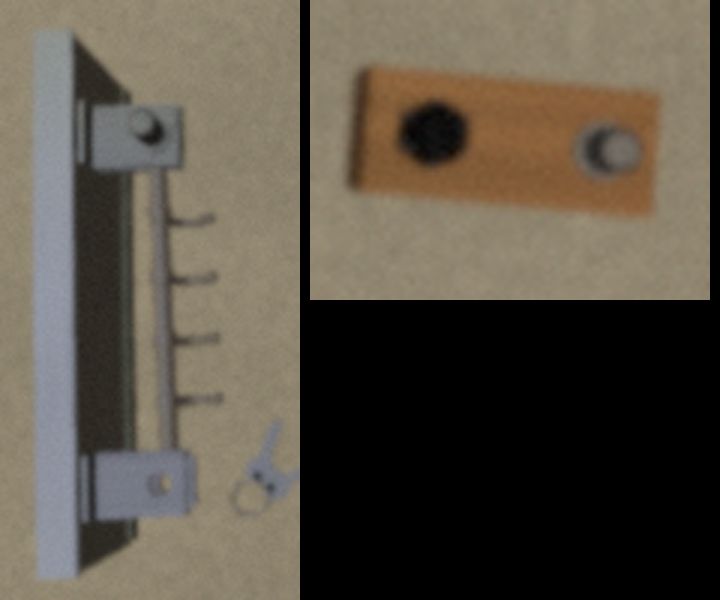

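View pics/sidez.png

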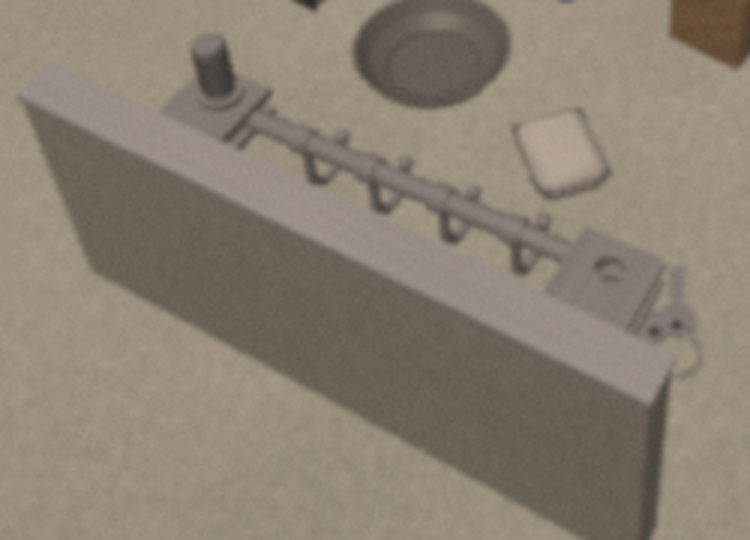

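Run:
```python
from h import *
np.set_printoptions(precision=4,suppress=True)
z3=lambda x,y:(160+(x+.5)/3-.5,120+(y+.5)/3-.5)
c=[onz("top",z3(*p),.154) for p in((35,30),(74,30),(37,578),(78,578))];print("wall top corners\n",np.array(c))
print("hole top z.12",onz("top",z3(160,483),.12)," side",onz("side",(150+611.5/3-.5,210+268.5/3-.5),.12))
print("tri",tri((150+611.5/3-.5,210+268.5/3-.5),z3(160,483)))
print("pinned pin head top z.16",onz("top",z3(148,118),.16),onz("side",(150+209/3-.3,210+42/3-.3),.16))
print("lug corners",[onz("top",z3(*p),.12) for p in((97,455),(183,452),(186,516),(97,517))])
print("pinned lug corners",[onz("top",z3(*p),.12) for p in((93,106),(182,106),(180,168),(94,169))])
z5=lambda x,y:(330+(x-310+.5)/5-.5,220+(y+.5)/5-.5)
print("pin head top",onz("top",z5(625,149),.106),"collar",onz("top",z5(604,150),.07),"driver",onz("top",z5(433,132),.121))
print("stand c",[onz("top",z5(*p),.066) for p in((368,67),(661,93),(653,216),(360,188))])
i=proj("side",[[.45,-.1,.106]]);
im=cv2.imread("pics/side0.png")
cv2.imwrite("pics/sidep.png",cv2.resize(im[130:250,330:490],None,fx=5,fy=5,interpolation=cv2.INTER_CUBIC))
```

```text
wall top corners
 [[0.7605 0.267  0.154 ]
 [0.7613 0.2407 0.154 ]
 [0.3999 0.2426 0.154 ]
 [0.4007 0.2162 0.154 ]]
hole top z.12 [0.4595 0.1735 0.12  ]  side [0.4584 0.1722 0.12  ]
tri (array([0.4589, 0.173 , 0.1207]), np.float64(0.0015949315614964352))
pinned pin head top z.16 [0.7011 0.1858 0.16  ] [0.698 0.189 0.16 ]
lug corners [array([0.477 , 0.2169, 0.12  ]), array([0.4807, 0.159 , 0.12  ]), array([0.4381, 0.155 , 0.12  ]), array([0.4357, 0.2147, 0.12  ])]
pinned lug corners [array([0.7173, 0.234 , 0.12  ]), array([0.7193, 0.1719, 0.12  ]), array([0.6753, 0.1709, 0.12  ]), array([0.6727, 0.2304, 0.12  ])]
pin head top [ 0.5323 -0.1962  0.106 ] collar [ 0.5317 -0.1958  0.07  ] driver [ 0.5373 -0.1123  0.121 ]
stand c [array([ 0.5656, -0.0912,  0.066 ]), array([ 0.5575, -0.2223,  0.066 ]), array([ 0.5032, -0.2189,  0.066 ]), array([ 0.5125, -0.0886,  0.066 ])]
```

View pics/sidep.png

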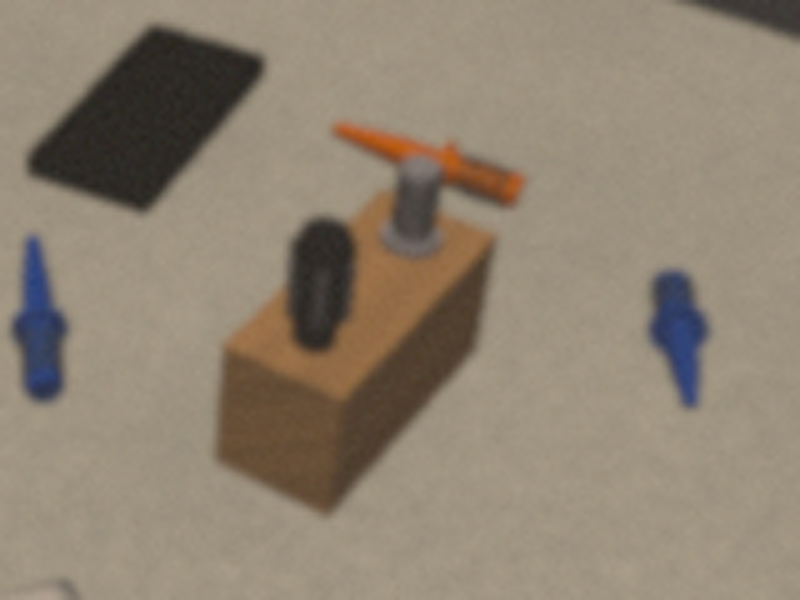

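```bash
cat >> h.py <<'E'
def rel(target,s=None):
    s=s or ctrl.get_state();r=R.from_quat(s["tcp_rot"])
    return r.inv().apply(np.array(target)-s["eef_pos"])/.025
E
python3 - <<'E'
from h import *
np.set_printoptions(precision=4,suppress=True)
print("pin top",tri((413.4,162.6),(392.7,249.4)))
print("pin collar",tri((330+411/5-.4,130+234/5-.4),(388.4,249.6)))
for z in(0,.1,.15,.2): print(z,onz("top",(549,313),z),onz("top",(553,220),z), onz("side",(500,92),z))
print(rel([.532,-.196,.2299]), rel([.532,-.196,.13]))
print(R.from_quat(ctrl.get_state()["tcp_rot"]).as_matrix())
E
```

```text
pin top (array([ 0.5323, -0.1965,  0.1057]), np.float64(6.865746619111195e-05))
pin collar (array([ 0.5315, -0.1959,  0.0701]), np.float64(0.0004415462505164263))
0 [ 0.3863 -0.6118  0.    ] [ 0.6138 -0.6297  0.    ] [ 0.5127 -0.8173  0.    ]
0.1 [ 0.4019 -0.545   0.1   ] [ 0.6049 -0.5609  0.1   ] [ 0.476  -0.6096  0.1   ]
0.15 [ 0.4096 -0.5116  0.15  ] [ 0.6004 -0.5266  0.15  ] [ 0.4576 -0.5058  0.15  ]
0.2 [ 0.4174 -0.4782  0.2   ] [ 0.5959 -0.4922  0.2   ] [ 0.4393 -0.402   0.2   ]
[ 16.5806 -11.5273   0.0579] [ 16.5805 -11.5274   4.0539]
[[ 0.9219  0.3874  0.    ]
 [ 0.3874 -0.9219 -0.    ]
 [ 0.      0.     -1.    ]]
```

```bash
python3 -m creep '[0.5,-0.35,0,-0.5, 1.5,-1.05,0,-1.5, 2.8,-1.95,0,-2.7, 4.1,-2.85,0,-4, 5.4,-3.75,0,-5.3, 6.7,-4.66,0,-6.5, 8,-5.56,0,-7.7, 9.3,-6.46,0,-9, 10.6,-7.37,0,-10.2, 11.9,-8.27,0,-11.4, 13.2,-9.18,0,-12.6, 14.4,-10,0,-13.4, 15.4,-10.7,0,-14, 16.2,-11.26,0,-14.2, 16.58,-11.53,0,-14.2, 16.58,-11.53,0,-14.2, 16.58,-11.53,0,-14.2]' 0 60
python3 - <<'E'
from h import *
np.set_printoptions(precision=4,suppress=True)
s=ctrl.get_state();print(s["time"],s["eef_pos"],s["qpos"],s["contact_force"]);print(R.from_quat(s["tcp_rot"]).as_matrix())
print(rel([.532,-.196,.075]))
for n in("side","top"): cv2.imwrite(f"pics/{n}1.png",imaging.read_camera(n)[:,:,::-1])
a=cv2.imread("pics/side1.png")[100:260,300:500];b=cv2.imread("pics/top1.png")[180:340,300:500]
cv2.imwrite("pics/st1.png",cv2.resize(np.vstack([a,b])[:, :],None,fx=1.8,fy=1.8))
E
```

```text
time: 2.02
eef_pos: [0.5319, -0.1962, 0.2313]
tcp_rot: [0.683, 0.73, -0.0, 0.0]
contact_force: [-0.0, -0.9, 0.5]
opening: 0.999
2.0167 [ 0.5319 -0.1962  0.2313] [-0.532   0.0494  1.846  -0.0008  1.2462 -0.5984] [-0.0242 -0.8856  0.4509]
[[-0.0667  0.9978 -0.0004]
 [ 0.9978  0.0667 -0.0007]
 [-0.0007 -0.0004 -1.    ]]
[0.0118 0.0081 6.2535]
```

View pics/st1.png

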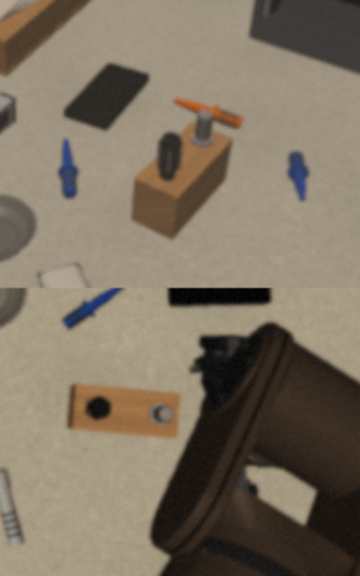

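Run:
```python
from h import *
for n in("side","top"): print(n,proj(n,[[.532,-.196,.2313],[.532,-.196,.33],[.532,-.196,.106]]))
```

```text
side [[421.33120509 108.74147053]
 [428.865289    57.47448309]
 [413.47683324 162.67146542]]
top [[409.56382958 249.838603  ]
 [427.9228746  250.15037085]
 [392.48855715 249.5385567 ]]
```

View pics/side1.png

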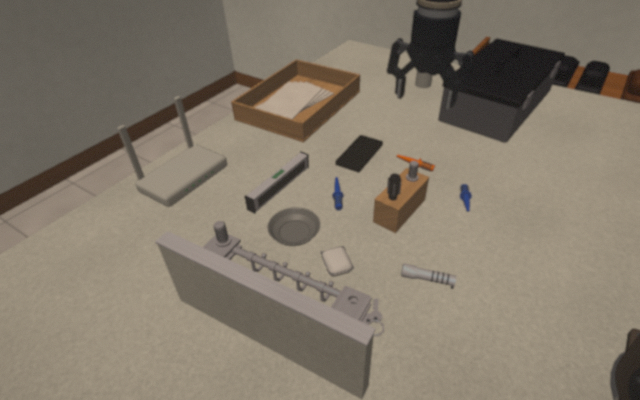

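View pics/top1.png

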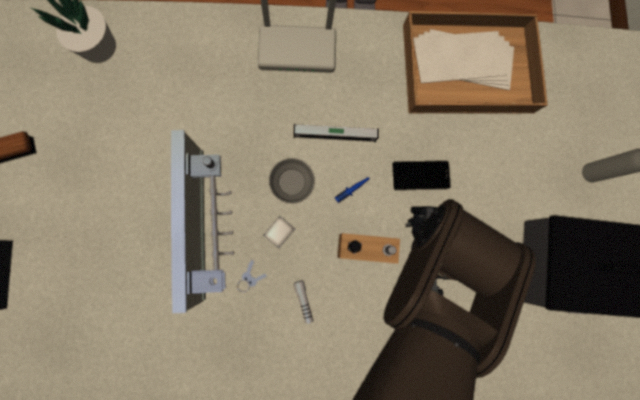

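```bash
python3 -m creep '[0,0,0.6,0, 0,0,1.5,0, 0,0,2.5,0, 0,0,3.5,0, 0,0,4.4,0, 0,0,5.2,0, 0,0,5.8,0, 0,0,6.15,0, 0,0,6.15,0, 0,0,6.15,0]'
python3 - <<'E'
from h import *
for n in("side","top"): cv2.imwrite(f"pics/{n}2.png",imaging.read_camera(n)[:,:,::-1])
a=cv2.imread("pics/side2.png")[100:220,340:500];b=cv2.imread("pics/top2.png")[200:300,320:480]
cv2.imwrite("pics/st2.png",cv2.resize(np.vstack([a,b]),None,fx=2.7,fy=2.7,interpolation=cv2.INTER_CUBIC))
E
```

```text
time: 2.95
eef_pos: [0.5317, -0.1969, 0.0777]
tcp_rot: [0.684, 0.73, -0.0, -0.0]
contact_force: [-0.2, -0.4, 0.6]
opening: 0.999
```

View pics/st2.png

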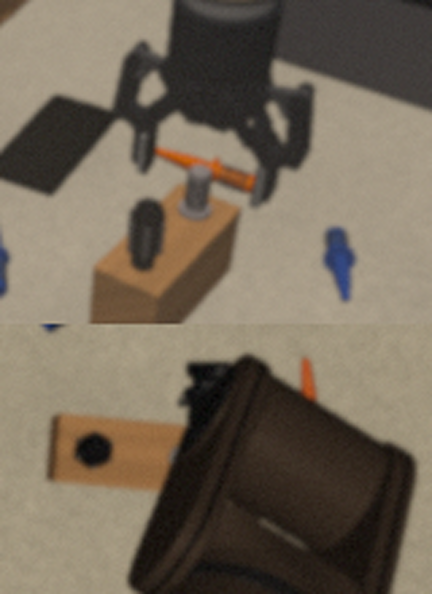

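Side view: the pin's head (about (414,168) full-frame) stands between the open jaws, (393,155) and (437,170). Closing now.

```bash
python3 -m creep '[0,0,0,0, 0,0,0,0, 0,0,0,0, 0,0,0,0, 0,0,0,0, 0,0,0,0, 0,0,0,0, 0,0,0,0, 0,0,0,0, 0,0,0,0, 0,0,0,0, 0,0,0,0]' 255 45
```

```text
time: 4.05
eef_pos: [0.5321, -0.196, 0.0778]
tcp_rot: [0.683, 0.73, 0.0, 0.0]
contact_force: [-0.4, 0.5, 3.0]
opening: 0.193
```

```bash
python3 -m creep '[0,0,-0.3,0, 0,0,-0.8,0, 0,0,-1.5,0, 0,0,-2.5,0, 0,0,-3.5,0, 0,0,-4.4,0, 0,0,-5.1,0, 0,0,-5.6,0, 0,0,-5.6,0, 0,0,-5.6,0]'
python3 - <<'E'
from h import *
np.set_printoptions(precision=4,suppress=True)
s=ctrl.get_state();print(s["contact_force"],s["wrist_torque"],s["eef_pos"])
n="side";cv2.imwrite(f"pics/{n}3.png",imaging.read_camera(n)[:,:,::-1])
a=cv2.imread("pics/side3.png")[60:220,340:500]
cv2.imwrite("pics/st3.png",cv2.resize(a,None,fx=3.7,fy=3.7,interpolation=cv2.INTER_CUBIC))
o=s["eef_pos"]-[0,0,.0118];print(proj("side",[o,o-[0,0,.056],o+[0,0,.04]]))
print(rel([.4585,.1705,s["eef_pos"][2]]),rel([.4585,.1705,.195]))
E
```

```text
time: 4.88
eef_pos: [0.5319, -0.196, 0.218]
tcp_rot: [0.683, 0.73, -0.0, 0.0]
contact_force: [-0.1, 0.3, -1.8]
opening: 0.195
[-0.054   0.3335 -1.8489] [ 0.0123 -0.0121  0.0103] [ 0.5319 -0.196   0.218 ]
[[419.6861 120.4406]
 [416.1239 144.8665]
 [422.4494 101.5628]]
[14.8074 -1.9375 -0.0389] [14.8065 -1.936   0.8825]
```

View pics/st3.png

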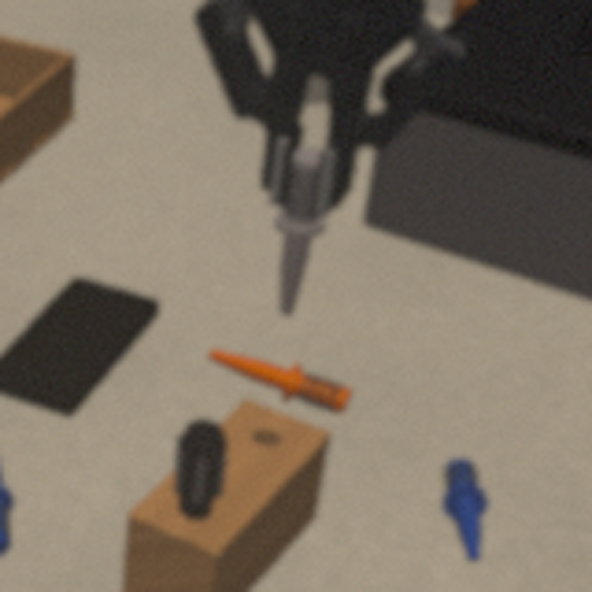

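```bash
python3 -m creep '[0.4,-0.05,0,0, 1.2,-0.16,0,0, 2.4,-0.31,0,0, 3.7,-0.48,0,0, 5,-0.65,0,0, 6.3,-0.82,0,0, 7.6,-1,0,0, 8.9,-1.16,0,0, 10.2,-1.33,0,0, 11.5,-1.5,0,0, 12.7,-1.66,0,0, 13.7,-1.79,0,0, 14.4,-1.88,0,0, 14.8,-1.94,0,0, 14.8,-1.94,0,0, 14.8,-1.94,0,0, 14.8,-1.94,0,0]'
cat > look.py <<'E'
import sys
from h import *
np.set_printoptions(precision=4,suppress=True)
t=sys.argv[1]
ims=[]
for n in("side","top"): cv2.imwrite(f"pics/{n}{t}.png",imaging.read_camera(n)[:,:,::-1])
a=cv2.imread(f"pics/side{t}.png")[220:340,290:410];b=cv2.imread(f"pics/top{t}.png")[230:330,170:290]
cv2.imwrite(f"pics/s{t}.png",cv2.resize(a,None,fx=5,fy=5,interpolation=cv2.INTER_CUBIC))
cv2.imwrite(f"pics/t{t}.png",cv2.resize(b,None,fx=5,fy=5,interpolation=cv2.INTER_CUBIC))
s=ctrl.get_state();print(s["time"],s["eef_pos"],s["contact_force"],s["wrist_torque"])
o=s["eef_pos"]-[0,0,.0118];print(proj("side",[o,o-[0,0,.056]]),"top",proj("top",[o-[0,0,.056]]))
E
python3 look.py 4
```

```text
time: 6.35
eef_pos: [0.459, 0.1693, 0.2171]
tcp_rot: [0.684, 0.73, -0.001, -0.0]
contact_force: [0.1, 0.3, -0.5]
opening: 0.191
6.45 [0.4593 0.1691 0.2173] [ 0.1095 -0.0217 -1.0982] [ 0.0409 -0.0139  0.0219]
[[355.4197 258.1095]
 [354.3912 284.539 ]] top [[212.0878 282.1045]]
```

View pics/s4.png

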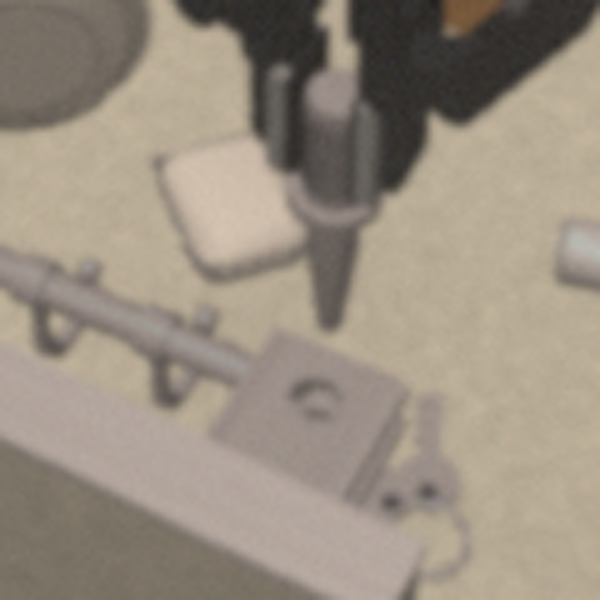

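View pics/t4.png

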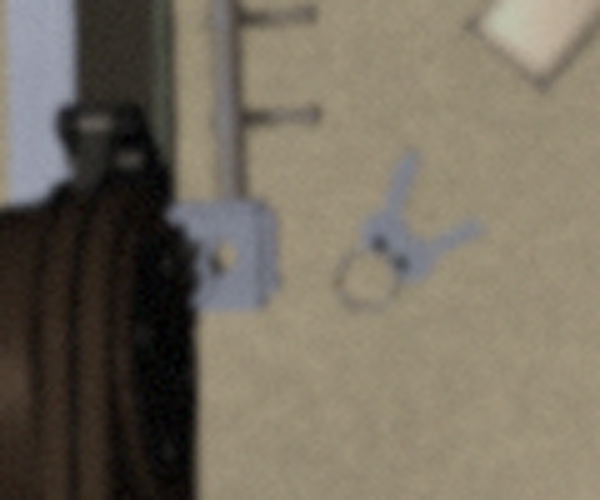

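Run:
```python
from h import *
np.set_printoptions(precision=4,suppress=True)
for uv in((353.0,299.3),(353.3,299.6)):
  print(onz("side",uv,.12),onz("side",np.array(uv)-[1.1,.2],.12))
print(onz("side",(355.4,285.0),.2173-.0678))
print(onz("top",(213.8,281.2),.12))
# hole outline fit
im=cv2.imread("pics/side4.png");print(im[292:308,344:364].mean(2).astype(int))
```

```text
[0.4586 0.1729 0.12  ] [0.4601 0.1734 0.12  ]
[0.458  0.1731 0.12  ] [0.4595 0.1736 0.12  ]
[0.4577 0.169  0.1495]
[0.4585 0.1718 0.12  ]
[[141 146 146 146 146 147 147 143 145 146 147 147 146 147 145 147 152 154
  157 160]
 [143 145 147 145 147 145 146 144 144 146 147 147 146 146 144 144 146 147
  150 149]
 [145 145 147 147 147 144 144 141 143 142 142 145 145 145 146 144 144 142
  145 145]
 [145 146 147 146 144 139 134 128 129 129 133 138 142 143 143 145 144 143
  141 144]
 [145 146 147 143 136 123 115 107 109 113 116 121 129 140 143 146 145 144
  145 142]
 [145 147 145 139 122 104  96  99 107 114 112 115 120 130 141 143 144 143
  145 146]
 [147 147 143 133 115  98 102 111 123 135 130 131 124 129 136 141 143 146
  144 147]
 [146 147 142 131 116 110 116 129 140 143 145 139 135 127 132 140 145 142
  144 144]
 [145 147 146 140 132 126 129 138 142 145 148 145 140 134 136 142 143 144
  143 144]
 [145 146 146 143 140 138 134 131 131 134 137 141 140 139 139 144 144 145
  145 145]
 [145 144 145 143 144 138 132 123 117 117 120 126 138 140 141 143 145 144
  146 145]
 [146 145 145 144 144 142 137 128 121 121 121 126 134 138 142 144 143 144
  145 145]
 [144 145 147 146 145 144 144 137 136 136 134 135 137 142 144 145 143 145
  145 144]
 [143 146 145 146 146 146 144 143 142 146 143 144 144 142 146 143 143 147
  145 147]
 [144 146 146 147 145 146 147 145 145 145 146 145 144 146 146 142 144 146
  146 146]
 [148 146 146 146 147 145 147 144 145 147 144 143 144 145 142 145 144 144
  147 147]]
```

```bash
python3 -m creep '[0.03,0.03,0.15,0, 0.07,0.03,0.4,0, 0.07,0.03,0.65,0, 0.07,0.03,0.85,0, 0.07,0.03,0.98,0, 0.07,0.03,1.04,0, 0.07,0.03,1.07,0, 0.07,0.03,1.1,0, 0.07,0.03,1.13,0, 0.07,0.03,1.16,0, 0.07,0.03,1.19,0, 0.07,0.03,1.22,0, 0.07,0.03,1.22,0]'; python3 look.py 5
```

```text
time: 7.53
eef_pos: [0.4597, 0.1718, 0.187]
tcp_rot: [0.683, 0.73, -0.0, -0.0]
contact_force: [0.1, 0.9, -1.4]
opening: 0.191
7.6333 [0.4597 0.1718 0.1871] [-0.6557  0.1596 -1.6738] [ 0.048   0.0085 -0.0203]
[[353.539  274.0262]
 [352.6561 298.7316]] top [[213.8985 280.5565]]
```

View pics/s5.png

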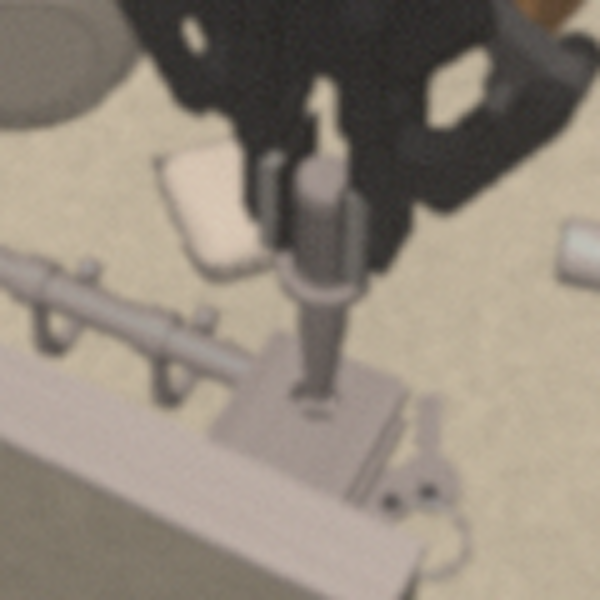

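```bash
python3 -m creep '[0,0.02,0,0, 0,0.04,0.03,0, 0,0.04,0.06,0, 0,0.04,0.09,0, 0,0.04,0.12,0, 0,0.04,0.12,0]'; python3 -m creep '[0,0,0.03,0, 0,0,0.06,0, 0,0,0.09,0, 0,0,0.09,0]'
```

```text
time: 8.13
eef_pos: [0.4606, 0.1719, 0.1838]
tcp_rot: [0.683, 0.73, -0.0, -0.0]
contact_force: [0.1, -1.0, -0.6]
opening: 0.191
time: 8.47
eef_pos: [0.4606, 0.1719, 0.1816]
tcp_rot: [0.683, 0.73, -0.0, -0.0]
contact_force: [-0.5, -0.1, -1.8]
opening: 0.194
```

```bash
for i in 1; do python3 -m creep '[0,0.03,0,0, 0,0.06,0,0, 0,0.08,0,0, 0,0.08,0,0]';  python3 -m creep '[0,0.02,0,0, 0,0.04,0,0, 0,0.04,0,0]'; python3 -m creep '[0,0.02,0,0, 0,0.04,0,0, 0,0.04,0,0]'; done
```

```text
time: 8.8
eef_pos: [0.4629, 0.172, 0.1819]
tcp_rot: [0.683, 0.73, 0.0, 0.0]
contact_force: [-0.6, 0.2, -1.3]
opening: 0.195
time: 9.05
eef_pos: [0.4637, 0.1721, 0.1818]
tcp_rot: [0.683, 0.73, -0.0, -0.0]
contact_force: [0.5, 0.3, -0.6]
opening: 0.195
time: 9.3
eef_pos: [0.4642, 0.1722, 0.1816]
tcp_rot: [0.683, 0.73, -0.001, -0.001]
contact_force: [-1.8, 1.3, 0.1]
opening: 0.193
```

```bash
python3 -m creep '[0,0.02,0,0, 0,0.04,0,0, 0,0.04,0,0]';python3 -m creep '[0,0.02,0,0, 0,0.04,0,0, 0,0.04,0,0]'
```

```text
time: 9.55
eef_pos: [0.4648, 0.1722, 0.1816]
tcp_rot: [0.683, 0.73, -0.001, -0.001]
contact_force: [-4.5, -0.3, 0.5]
opening: 0.197
time: 9.8
eef_pos: [0.4653, 0.1723, 0.1815]
tcp_rot: [0.683, 0.73, -0.002, -0.002]
contact_force: [-5.5, 0.3, 2.7]
opening: 0.196
```

```bash
python3 -m creep '[0,-0.08,0,0, 0,-0.16,0,0, 0,-0.24,0,0, 0,-0.3,0,0, 0,-0.32,0,0, 0,-0.32,0,0]';python3 -m creep '[0,-0.02,0,0, 0,-0.04,0,0, 0,-0.04,0,0]';python3 -m creep '[0,-0.02,0,0, 0,-0.04,0,0, 0,-0.04,0,0]';python3 -m creep '[0,-0.02,0,0, 0,-0.04,0,0, 0,-0.04,0,0]'
```

```text
time: 10.3
eef_pos: [0.4592, 0.1717, 0.1821]
tcp_rot: [0.683, 0.73, 0.001, 0.001]
contact_force: [0.7, 0.3, -1.2]
opening: 0.195
time: 10.55
eef_pos: [0.4578, 0.1717, 0.1819]
tcp_rot: [0.683, 0.73, 0.0, 0.0]
contact_force: [-0.9, -0.5, -1.4]
opening: 0.195
time: 10.8
eef_pos: [0.4568, 0.1716, 0.1819]
tcp_rot: [0.683, 0.73, 0.0, 0.0]
contact_force: [0.3, 1.0, -0.7]
opening: 0.193
time: 11.05
eef_pos: [0.4563, 0.1717, 0.1821]
tcp_rot: [0.683, 0.73, 0.001, 0.001]
contact_force: [1.3, 1.1, -1.9]
opening: 0.194
```

```bash
python3 -m creep '[0,-0.02,0,0, 0,-0.04,0,0, 0,-0.04,0,0]';python3 -m creep '[0,-0.02,0,0, 0,-0.04,0,0, 0,-0.04,0,0]'
```

```text
time: 11.3
eef_pos: [0.4557, 0.1716, 0.1822]
tcp_rot: [0.683, 0.73, 0.001, 0.001]
contact_force: [3.7, 0.7, -2.1]
opening: 0.198
time: 11.55
eef_pos: [0.4551, 0.1716, 0.1824]
tcp_rot: [0.683, 0.73, 0.002, 0.001]
contact_force: [5.8, 1.8, -3.2]
opening: 0.194
```

```bash
python3 -m creep '[0,0.08,0,0, 0,0.16,-0.04,0, 0,0.24,-0.04,0, 0,0.265,-0.04,0, 0,0.265,-0.04,0, -0.03,0.265,-0.04,0, -0.06,0.265,-0.04,0, -0.06,0.265,-0.04,0]';python3 -m creep '[-0.02,0,0,0, -0.04,0,0,0, -0.04,0,0,0]';python3 -m creep '[-0.02,0,0,0, -0.04,0,0,0, -0.04,0,0,0]'
```

```text
time: 12.22
eef_pos: [0.4602, 0.1702, 0.1827]
tcp_rot: [0.683, 0.73, -0.0, -0.0]
contact_force: [0.1, -0.0, -1.0]
opening: 0.197
time: 12.47
eef_pos: [0.4604, 0.1694, 0.1828]
tcp_rot: [0.683, 0.73, 0.0, -0.0]
contact_force: [-0.5, 0.1, -1.2]
opening: 0.192
time: 12.72
eef_pos: [0.4605, 0.1687, 0.1828]
tcp_rot: [0.683, 0.73, 0.0, -0.001]
contact_force: [-0.5, 0.8, -1.3]
opening: 0.193
```

```bash
python3 -m creep '[-0.02,0,0,0, -0.04,0,0,0, -0.04,0,0,0]';python3 -m creep '[-0.02,0,0,0, -0.04,0,0,0, -0.04,0,0,0]'
```

```text
time: 12.97
eef_pos: [0.4605, 0.1679, 0.1828]
tcp_rot: [0.683, 0.73, 0.0, -0.001]
contact_force: [-0.6, 2.7, -1.1]
opening: 0.193
time: 13.22
eef_pos: [0.4606, 0.167, 0.1828]
tcp_rot: [0.683, 0.73, 0.001, -0.001]
contact_force: [-0.7, 4.3, -1.9]
opening: 0.191
```

```bash
python3 -m creep '[0.06,0,0,0, 0.14,0,0,0, 0.22,0,0,0, 0.3,0,0,0, 0.36,0,0,0, 0.36,0,0,0]';python3 -m creep '[0.02,0,0,0, 0.04,0,0,0, 0.04,0,0,0]';python3 -m creep '[0.02,0,0,0, 0.04,0,0,0, 0.04,0,0,0]';python3 -m creep '[0.02,0,0,0, 0.04,0,0,0, 0.04,0,0,0]'
```

```text
time: 13.72
eef_pos: [0.4603, 0.1752, 0.1829]
tcp_rot: [0.683, 0.73, -0.0, 0.0]
contact_force: [-0.9, 0.3, -1.2]
opening: 0.194
time: 13.97
eef_pos: [0.4601, 0.1763, 0.1829]
tcp_rot: [0.683, 0.73, -0.0, 0.0]
contact_force: [0.7, 0.3, -0.7]
opening: 0.196
time: 14.22
eef_pos: [0.46, 0.1773, 0.1828]
tcp_rot: [0.683, 0.73, -0.0, 0.0]
contact_force: [0.0, -1.2, -1.4]
opening: 0.192
time: 14.47
eef_pos: [0.46, 0.1781, 0.1829]
tcp_rot: [0.683, 0.73, -0.0, 0.0]
contact_force: [-0.1, -2.2, -0.7]
opening: 0.194
```

```bash
python3 -m creep '[-0.08,0,0,0, -0.16,0,0,0, -0.24,0,0,0, -0.316,0,0,0, -0.316,0,0,0, -0.316,0,0,0]'; python3 look.py 6
```

```text
time: 14.97
eef_pos: [0.4605, 0.1704, 0.1828]
tcp_rot: [0.683, 0.73, 0.0, -0.0]
contact_force: [-0.3, -0.3, -0.1]
opening: 0.193
15.0667 [0.4605 0.1705 0.1829] [-0.2471  0.4524 -1.1529] [-0.0354  0.0034  0.0551]
[[353.518  275.1131]
 [352.6421 299.5974]] top [[215.0136 280.0425]]
```

View pics/s6.png

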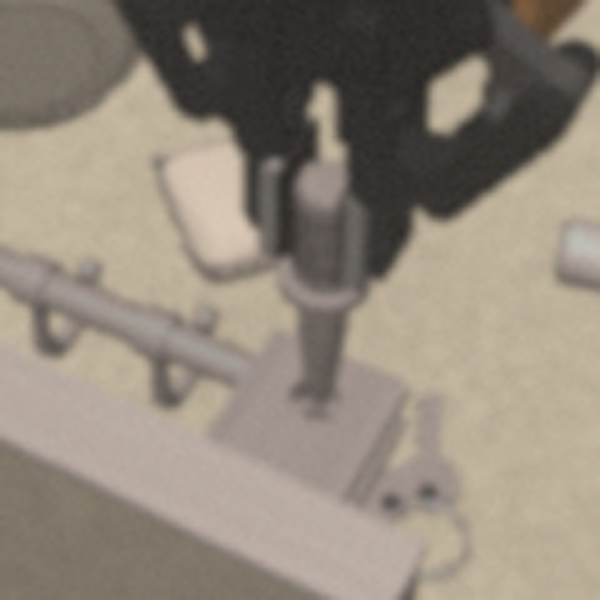

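Nose is in the lug hole (about (354,300) full-frame) and upright. Going down into the eye.

```bash
python3 -m creep '[0,0,0.04,0, 0,0,0.08,0, 0,0,0.12,0, 0,0,0.16,0, 0,0,0.16,0]';python3 -m creep '[0,0,0.04,0, 0,0,0.08,0, 0,0,0.12,0, 0,0,0.16,0, 0,0,0.16,0]'
```

```text
time: 15.48
eef_pos: [0.4603, 0.1705, 0.1785]
tcp_rot: [0.683, 0.73, -0.0, -0.0]
contact_force: [-0.1, 0.2, -1.0]
opening: 0.196
time: 15.9
eef_pos: [0.4603, 0.1705, 0.1746]
tcp_rot: [0.683, 0.73, -0.0, -0.0]
contact_force: [0.0, 0.9, -1.6]
opening: 0.195
```

```bash
python3 -m creep '[0.005,0,0.04,0, 0.01,0,0.08,0, 0.015,0,0.12,0, 0.02,0,0.16,0, 0.02,0,0.16,0]';python3 -m creep '[0.005,0,0.04,0, 0.01,0,0.08,0, 0.015,0,0.12,0, 0.02,0,0.16,0, 0.02,0,0.16,0]'
```

```text
time: 16.32
eef_pos: [0.4603, 0.171, 0.1705]
tcp_rot: [0.683, 0.73, -0.0, -0.0]
contact_force: [0.2, 0.1, -0.5]
opening: 0.194
time: 16.73
eef_pos: [0.4607, 0.1714, 0.1671]
tcp_rot: [0.683, 0.73, 0.0, 0.0]
contact_force: [1.2, 0.0, 0.3]
opening: 0.19
```

```bash
python3 -m creep '[0.005,0,0.03,0, 0.01,0,0.06,0, 0.015,0,0.09,0, 0.02,0,0.12,0, 0.02,0,0.12,0]';python3 -m creep '[0.005,0,0.03,0, 0.01,0,0.06,0, 0.015,0,0.09,0, 0.02,0,0.12,0, 0.02,0,0.12,0]'
```

```text
time: 17.15
eef_pos: [0.4605, 0.1719, 0.1638]
tcp_rot: [0.683, 0.73, 0.0, 0.0]
contact_force: [0.4, -0.8, 2.0]
opening: 0.193
time: 17.57
eef_pos: [0.4604, 0.1723, 0.1607]
tcp_rot: [0.683, 0.73, -0.0, 0.0]
contact_force: [0.8, -1.4, 1.9]
opening: 0.192
```

```bash
python3 -m creep '[0.005,0,0.03,0, 0.01,0,0.06,0, 0.01,0,0.09,0, 0.01,0,0.12,0, 0.01,0,0.12,0]';python3 -m creep '[0.005,0,0.03,0, 0.01,0,0.06,0, 0.01,0,0.09,0, 0.01,0,0.12,0, 0.01,0,0.12,0]'
```

```text
time: 17.98
eef_pos: [0.4604, 0.1727, 0.1578]
tcp_rot: [0.683, 0.73, 0.0, 0.0]
contact_force: [-0.0, -2.0, 3.2]
opening: 0.195
time: 18.4
eef_pos: [0.4604, 0.173, 0.1548]
tcp_rot: [0.683, 0.73, 0.0, 0.0]
contact_force: [-0.2, -1.9, 2.6]
opening: 0.193
```

```bash
python3 -m creep '[0,0,0.03,0, 0,0,0.06,0, 0,0,0.08,0, 0,0,0.08,0]';python3 -m creep '[0,0,0.03,0, 0,0,0.06,0, 0,0,0.08,0, 0,0,0.08,0]'
```

```text
time: 18.73
eef_pos: [0.4604, 0.1731, 0.1528]
tcp_rot: [0.683, 0.73, 0.0, -0.0]
contact_force: [0.5, -1.7, 3.2]
opening: 0.192
time: 19.07
eef_pos: [0.4604, 0.1731, 0.1508]
tcp_rot: [0.683, 0.73, 0.0, -0.0]
contact_force: [-1.0, -1.5, 4.7]
opening: 0.19
```

```bash
python3 -m creep '[0,0,0.03,0, 0,0,0.06,0, 0,0,0.08,0, 0,0,0.08,0]';python3 -m creep '[0,0,0.03,0, 0,0,0.06,0, 0,0,0.08,0, 0,0,0.08,0]'
```

```text
time: 19.4
eef_pos: [0.4604, 0.1731, 0.1488]
tcp_rot: [0.683, 0.73, 0.0, -0.0]
contact_force: [-0.5, -1.0, 4.6]
opening: 0.196
time: 19.73
eef_pos: [0.4604, 0.173, 0.1469]
tcp_rot: [0.683, 0.73, 0.0, 0.0]
contact_force: [-0.4, -1.8, 5.1]
opening: 0.196
```

```bash
python3 -m creep '[0,0,0.03,0, 0,0,0.06,0, 0,0,0.08,0, 0,0,0.08,0]';python3 -m creep '[0,0,0.03,0, 0,0,0.06,0, 0,0,0.08,0, 0,0,0.08,0]'; python3 look.py 7
```

```text
time: 20.07
eef_pos: [0.4603, 0.173, 0.1447]
tcp_rot: [0.683, 0.73, 0.0, 0.0]
contact_force: [0.3, -0.5, 4.4]
opening: 0.194
time: 20.4
eef_pos: [0.4603, 0.173, 0.1427]
tcp_rot: [0.683, 0.73, 0.0, 0.0]
contact_force: [0.3, -1.6, 3.6]
opening: 0.194
20.5 [0.4603 0.173  0.1427] [ 0.1116 -1.2164  3.3138] [-0.256  -0.0513 -0.0399]
[[352.0572 294.2267]
 [351.3009 316.7018]] top [[217.674  278.5419]]
```

View pics/s7.png

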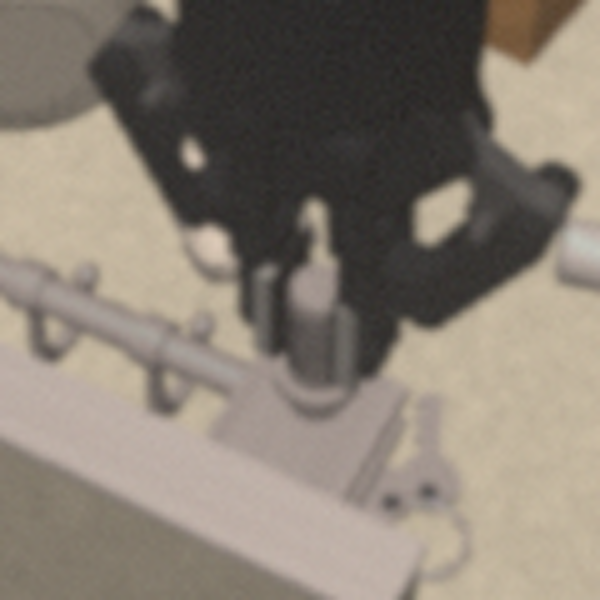

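```bash
python3 -m creep '[0,0,0.03,0, 0,0,0.06,0, 0,0,0.08,0, 0,0,0.08,0]';python3 -m creep '[0,0,0.03,0, 0,0,0.06,0, 0,0,0.08,0, 0,0,0.08,0]'; python3 -m creep '[0,0,0.03,0, 0,0,0.06,0, 0,0,0.08,0, 0,0,0.08,0]'
```

```text
time: 20.83
eef_pos: [0.4603, 0.173, 0.1408]
tcp_rot: [0.683, 0.73, 0.0, 0.0]
contact_force: [0.2, -0.6, 4.6]
opening: 0.193
time: 21.17
eef_pos: [0.4603, 0.173, 0.1388]
tcp_rot: [0.683, 0.73, 0.0, 0.0]
contact_force: [0.5, -1.0, 4.4]
opening: 0.19
time: 21.5
eef_pos: [0.4603, 0.173, 0.1367]
tcp_rot: [0.683, 0.73, 0.0, 0.0]
contact_force: [0.8, -0.9, 4.5]
opening: 0.192
```

Smooth. Last 5 mm, in finer steps.

```bash
python3 -m creep '[0,0,0.02,0, 0,0,0.04,0, 0,0,0.06,0, 0,0,0.06,0]';python3 -m creep '[0,0,0.02,0, 0,0,0.04,0, 0,0,0.06,0, 0,0,0.06,0]'; python3 -m creep '[0,0,0.02,0, 0,0,0.04,0, 0,0,0.04,0]';  python3 -m creep '[0,0,0.02,0, 0,0,0.04,0, 0,0,0.04,0]'
```

```text
time: 21.83
eef_pos: [0.4603, 0.173, 0.1353]
tcp_rot: [0.683, 0.73, 0.0, 0.0]
contact_force: [0.1, -0.6, 4.3]
opening: 0.195
time: 22.17
eef_pos: [0.4604, 0.173, 0.1338]
tcp_rot: [0.683, 0.73, 0.0, 0.0]
contact_force: [0.7, -1.2, 4.7]
opening: 0.192
time: 22.42
eef_pos: [0.4604, 0.173, 0.1328]
tcp_rot: [0.683, 0.73, 0.0, 0.0]
contact_force: [0.5, -0.4, 5.1]
opening: 0.191
time: 22.67
eef_pos: [0.4604, 0.173, 0.1318]
tcp_rot: [0.683, 0.73, 0.0, 0.0]
contact_force: [0.2, -1.6, 4.5]
opening: 0.196
```

```bash
python3 -m creep '[0,0,0.02,0, 0,0,0.03,0, 0,0,0.03,0]';  python3 -m creep '[0,0,0.02,0, 0,0,0.03,0, 0,0,0.03,0]';python3 look.py 8
```

```text
time: 22.92
eef_pos: [0.4604, 0.173, 0.1318]
tcp_rot: [0.683, 0.73, -0.0, -0.0]
contact_force: [-0.9, -1.8, 7.7]
opening: 0.194
time: 23.17
eef_pos: [0.4604, 0.173, 0.1317]
tcp_rot: [0.683, 0.73, -0.0, -0.0]
contact_force: [-2.6, -2.0, 12.3]
opening: 0.194
23.2667 [0.4604 0.173  0.1317] [-3.3192 -1.8573 10.8175] [-0.3345  0.5505  0.0242]
[[351.8626 298.7964]
 [351.1263 320.768 ]] top [[218.7008 278.1048]]
```

View pics/s8.png

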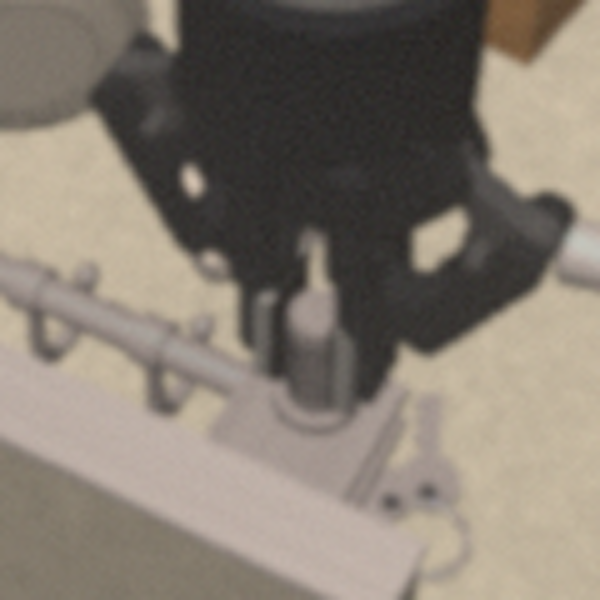

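```bash
python3 -m creep '[0,0,-0.02,0, 0,0,-0.03,0, 0,0,-0.03,0]'; python3 -m creep '[0,0,0,0, 0,0,0,0, 0,0,0,0, 0,0,0,0, 0,0,0,0, 0,0,0,0, 0,0,0,0, 0,0,0,0]' 0; python3 -m creep '[0,0,-0.4,0, 0,0,-1.2,0, 0,0,-2.3,0, 0,0,-3.4,0, 0,0,-4.2,0, 0,0,-4.6,0, 0,0,-4.6,0, 0,0,-4.6,0]'; python3 look.py 9
```

```text
time: 23.52
eef_pos: [0.4604, 0.173, 0.1318]
tcp_rot: [0.683, 0.73, -0.0, 0.0]
contact_force: [-0.7, -1.4, 7.7]
opening: 0.193
time: 24.18
eef_pos: [0.4603, 0.173, 0.131]
tcp_rot: [0.683, 0.73, -0.0, -0.0]
contact_force: [-0.9, -1.1, -0.3]
opening: 1.001
time: 24.85
eef_pos: [0.4602, 0.173, 0.2461]
tcp_rot: [0.683, 0.73, 0.0, 0.0]
contact_force: [0.1, 0.4, -0.4]
opening: 1.0
24.95 [0.4593 0.1728 0.2442] [ 0.6663  1.0442 -0.5128] [-0.0099  0.0208  0.0199]
[[354.4743 246.0035]
 [353.4678 274.1126]] top [[207.0733 283.2904]]
```

View pics/s9.png

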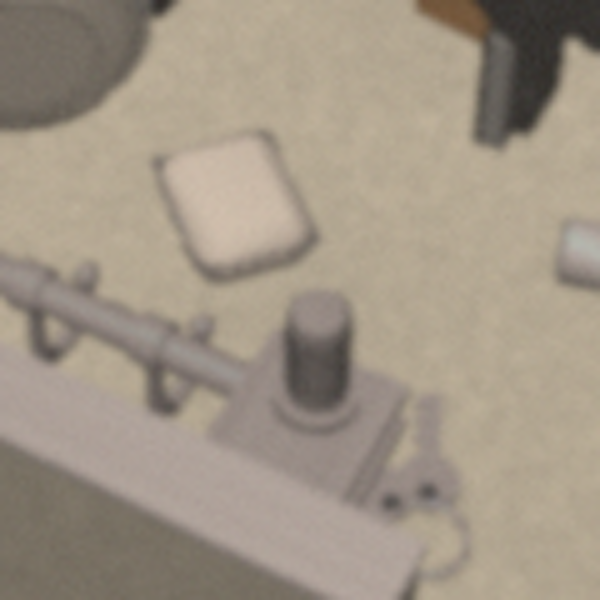

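View pics/t9.png

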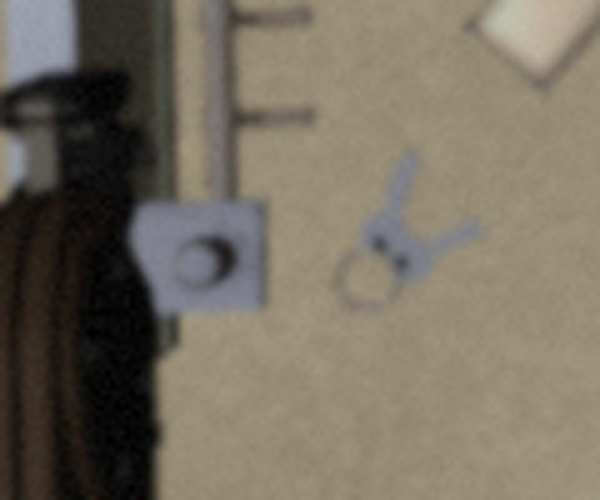

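Run:
```python
from h import *
np.set_printoptions(precision=4,suppress=True)
P=[[.4603,.1728,.16],[.4603,.1728,.124]]
print(proj("side",P),proj("top",P))
print(tri((290+318.5/5-.5,220+304.5/5-.5),(170+195/5-.5,230+263/5-.5)))
s=ctrl.get_state();print(s["time"],s["eef_pos"],s["dq"])
ctrl.sign_off()
```

```text
[[352.5868 281.3727]
 [352.053  297.0624]] [[209.0174 282.0078]
 [212.9487 280.4599]]
(array([0.4599, 0.173 , 0.1627]), np.float64(0.0010325842789012355))
24.95 [0.4593 0.1728 0.2442] [-0.0004  0.0072  0.0059 -0.0003  0.0028 -0.0016]
the job is handed in; nothing more can be done
```

The pin is in the open bracket with its collar on the lug. I released it, backed the gripper off about 115 mm above it, and handed the job in at about 25 s of the 72 s allowed. `sign_off` gives no verdict, so the result below is from my own checks.

**What I did:** I took the pin from the stand and felt for the hole with light touches of a few newtons on four sides. That put the hole at about (0.460, 0.173), within 1 mm of the camera estimate. I then eased the pin down in 1.5–4 mm steps, shifting it towards the wall as the taper drew the eye in. The push was about 3–6 N on the way down. A stop came at TCP z = 0.1318 m, where I had worked out the collar would seat. The highest reading was 12.3 N, against the 15 N guideline.

**Last checks:**
- **Pin:** the pictures show it upright with its collar on the lug.
- **Rail:** the eye, which stuck out past the lug before, no longer shows. I did not measure the rail's angle directly.
- **Other things on the shelf:** the keys and earbud case look unmoved in the last pictures. I did not check each of the others.
- **Disagreement:** locating the head's top in the two pictures gave z = 0.163 m, where 0.160 m was expected. The gripper stopped at the right height, and the two camera rays missed each other by about 1 mm, so I put this down to reading the pixels and the cameras' 2 mm calibration. It is still larger than the 1.5 mm collar tolerance.

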